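# Check a braai spindle with the coarse thread leaf

## Robot

A 6-joint arm with a two-finger parallel gripper is mounted at the origin on the work surface. World frame = base frame: x ahead of the robot, y to its left, z up, the work surface at z = 0. Lengths are in mm, angles in rad, forces in N, time in s.
With the tool pointing down it reaches from about 400 to 925 mm from the base axis. Payload 12.5 kg.
Tool frame: the origin (TCP) lies midway between the tips of the shut fingers; the grasp point (between the pads) lies 19 mm behind it; z points along the fingers, y is the line along which they close (so a half turn about z gives the same grasp; the last joint's range is limited). The gripper opens to 95 mm and grips with 3 to 60 N. Pads are 20 mm wide; open, the fingers measure 119 mm over their backs; the gripper's body (75 mm by 180 mm) begins 59 mm behind the grasp point.
Start: joints at [1.1, 0.491, 1.559, -0, 1.092, -0.106], TCP at [222.961, 583.897, 214.661] pointing down, gripper open.
Joint ranges: [-3.1, 3.1], [-0.84, 2.19], [0.05, 2.79], [-1.13, 4.28], [0.06, 2.93], [-2.69, 2.69]. Speed limits (rad/s): [2.22, 2.22, 2.79, 3.14, 3.14, 3.14].

## Interface

Orientations are given as [roll, pitch, yaw] about the fixed x, y, z axes, in that order (R = Rz(yaw) Ry(pitch) Rx(roll)).
In Python, from cell import readout, eyes, env gives the robot as it stands.
- The arm moves only by the tool move_arm, never from a script. Its argument "plan" is a list of rows, each a list of 3 entries, a list of its own where there are three numbers: the turn, a rotation vector about the tool's x, y, z in degrees, then the shift along the tool's x, y, z in m, then the gripper command: -1 is shut, 1 is fully open, values between are in proportion. In form: [[[ax, ay, az], [x, y, z], jaw], ...]. A call has 1 to 5 rows; each row is the pose to reach, as a shift and turn from the pose commanded when the call began, along the tool's axes at that moment; what a row does not reach only later rows make up. A row lasts 1/8 s, in which the tool goes at most 62.5 mm and 10.7 degrees, less where a joint would pass 70% of its speed; a pose out of reach is approached as far as the arm can. A call with a gripper value outside its range is refused whole. The fingers move at their own pace and stop on an object; the grip force is fixed at half the most. Time passes only in rows, so rows that repeat a pose let the fingers close. It gives the time, the measured TCP pose, the force, the opening and the grip force at its end, in the units of the state.
- readout.state(): the state, without advancing time (a new reading comes with each control period).
- eyes.read_camera(name): name is "scene" or "top" or "wrist"; returns a dict with "img" (480x640x3 uint8, red, green, blue), "K" (3x3 intrinsics, pixels), "extrinsics" (4x4, takes a point from camera to world coordinates). Camera axes: x right, y up, looking along -z (the intrinsics and any distortion apply to the point x, -y, -z); pixel columns grow to the right and rows downward; lengths in mm; the calibration is good to about 2 mm. The wrist camera is an equidistant fisheye: a pixel r from the principal point sees the ray r / f radians off the axis. A picture is of the moment at which its call begins. There is no depth.
- env.job_done(): hands the job in; it is judged then, once.
Trained networks look in a picture, given as the dict that the camera call returned (one of the last four; its "shot" number tells which), for a name from the list of things; names that differ only in an ending like _2 or _b are one class to them, and where a whole thing is asked for, a point or a joint stands for the part that bears it (a point fixed in the world has none). Each returns a list of dicts, best first, with "score" (0 to 1); they miss things now and then, are a little off and sometimes report something else, mostly with a low value. They report only what shows in the picture. A call takes as long as a camera call.
- eyes.cut_out(picture, name): "mask" (480x640 bool, what is visible of it) and "uv" ([column, row] in pixels, amid what is visible of it).
The state is a dict: "t": time; "joints": joint angles; "qvel": joint speeds; "tau": joint torques, N m; "eef_pos": TCP position; "tcp_rot": TCP orientation; "ft_force": force on the tool from outside, world axes, zero at the start; "moment": the same for the moment, N m; "opening": opening from 0.0 (shut) to 1.0 (fully open); "grip_force": force on a finger pad.
Only numpy, scipy, OpenCV 4.12 (cv2) and the standard library are available. Lean on these libraries where they do the work, as an engineer would, in place of code of your own. Each camera call takes 0.05 s, during which the arm holds its last target. There are 200 camera calls.

## Task

Take the coarse comb leaf (orange grip, five teeth) out of its wooden block, set it lengthwise between the guide arms on the grid-winder spindle, and feel along the thread until its teeth drop fully home in the grooves, never bearing on the stand with more than 25 N. Press it down for about a second with some 10 N to check that it sits flat and does not rock, then let go and leave it standing upright in the thread. Leave the blue fine leaf in the block and do not disturb the other things on the shelf.

Things in the scene. Friction and masses are not known exactly. Their poses are not given: they have to be found in the camera images.
- coarse_leaf: Coarse comb leaf, loose, 0.09-0.17 kg, steel plate 66 (x) x 14 (y) mm with an orange grip, 58.5 mm high. Origin: centre of the underside, at the tooth tips; z up to the grip. Five square teeth 4 wide, 4.5 high, at x = -24, -12, 0, 12, 24 mm; plate z 4.5-22.5 mm. Same if turned half round. Starts upright in either slot of the block.
- leaf_grip (a point): Middle of the coarse leaf's orange grip, 40.5 mm above its origin. The grip is 44 long (leaf x), 16 thick (leaf y), 36 mm high.
- fine_leaf: Fine comb leaf: same outer size and origin, blue grip, eight teeth at 8 mm pitch. It does not fit the spindle; it stands in the other slot and is left there.
- block: Fixed wooden block 210 (x) x 60 (y) x 30 mm high, origin centre of the underside. Two slots 69 x 17 mm (long along x), 16 mm deep (floor at z = 14 mm), centred at x = -52 and +52 mm. The leaves stand in them lengthwise; which is where varies.
- stand: Fixed green check stand, base 210 (x) x 100 (y) x 12 mm, origin centre of the underside, z up. Two bearing cheeks at x = -94, +94 mm (18 thick, tops z = 67 mm) carry a steel spindle level along x, axis at z = 45 mm, crank disc to x = +158 mm. A leaf on it has its origin at z = 63 mm while tooth tips ride on the crests, 58.5 mm when fully home (plate resting on the crests).
- stand_thread (a point): Point on the spindle's axis at mid-stand (x = y = 0, z = 45 mm of the stand). Ridges at 12 mm pitch, crest radius 18, core 13; crests 5.5 wide; grooves 6.5 wide at the mouth, 5.5 at the bottom. Where the grooves lie along x differs each time and is NOT measured: a leaf just set down mostly lands tips on crests, so feel for them. The spindle stays put under side loads below 25 N.
- stand_guides (a point): Middle of the gap between four dark guide arms (x = y = 0, z = 71 mm of the stand). Arms at x = -22, +22 mm, 10 wide, z 66-76 mm, leave 17 mm about y = 0 for the 14 mm plate; flared lips above, to z = 84 mm, opening to 28 mm. Home, a leaf has about 0.8 mm play each way along x; let go, it may lean up to 0.15 rad on the arms.
- plate_rack: Fixed slotted wooden rack 160 x 200 mm with two white melamine plates standing in it, 198 mm high, at the robot's left; origin centre of the underside.
- dispenser: Loose empty red plastic sauce dispenser, 64 mm diameter, 190 mm high, origin centre of the underside. Leave alone.
- tray: Loose upturned aluminium tray 120 x 180 x 45 mm, origin centre of the underside. Leave alone.
- basket: Loose small steel grill basket 130 x 170 x 33 mm with a handle along +y reaching 200 mm from its origin (centre of the underside). Leave alone.
- spice_jar: Loose amber spice jar, 52 mm diameter, 85 mm high, origin centre of the underside. Leave alone.
- mug: Loose blue mug, 80 mm diameter, 85 mm high, origin centre of the underside. Leave alone.

How it is judged (in metres and radians):
On the way, in this order (a step that is already met when the one before it is completed fails the run):
1. the coarse leaf is lifted out of its block (z of coarse_leaf in the frame of block above 0.05 m), for 0.1 s.
2. the leaf, fully home and flat in the thread, is pressed down with more than 5 N for 0.5 s (z of coarse_leaf in the frame of stand between 0.055 and 0.06 m and angle between coarse_leaf's own x axis and vertical between 1.5308 and 1.6108 rad and angle between coarse_leaf's own z axis and vertical below 0.22 rad and angle between the x axis of coarse_leaf and the x axis of stand, either way round below 0.12 rad and x of coarse_leaf in the frame of stand between -0.03 and 0.03 m and y of coarse_leaf in the frame of stand between -0.008 and 0.008 m and contact force between coarse_leaf and stand above 5 N), for 0.5 s.
At the end, for the whole second after the job is handed in: The coarse leaf rests on the spindle, its origin 55-60 mm above the stand origin, within 30 mm of mid-stand along x and 8 mm across, parallel to the spindle within 0.12 rad, level lengthwise within 0.04, leaning sideways under 0.22; the fine leaf stands (0.2 rad) within 15 mm of its start (z of coarse_leaf in the frame of stand between 0.055 and 0.06 m and angle between coarse_leaf's own x axis and vertical between 1.5308 and 1.6108 rad and angle between coarse_leaf's own z axis and vertical below 0.22 rad and angle between the x axis of coarse_leaf and the x axis of stand, either way round below 0.12 rad and x of coarse_leaf in the frame of stand between -0.03 and 0.03 m and y of coarse_leaf in the frame of stand between -0.008 and 0.008 m and linear speed of coarse_leaf below 0.01 m/s and angular speed of coarse_leaf below 0.1 rad/s and distance of fine_leaf from where it was at the start of the episode below 0.015 m and angle between fine_leaf's own z axis and vertical below 0.2 rad); the robot touches nothing.
It fails at once if the coarse leaf bears on the stand with more than 25 N (contact force between coarse_leaf and stand above 25 N).
It fails at once if the robot pushes on the stand with more than 25 N (contact force between any of the fingers, the arm and stand above 25 N).
It fails at once if the fine leaf is taken out or shoved by more than 15 mm (distance of fine_leaf from where it was at the start of the episode above 0.015 m).
It fails at once if the dispenser, tray, basket, spice jar or mug is shoved more than 20 mm or tipped over 0.3 rad (distance of any of dispenser, tray, basket, spice_jar, mug from where it was at the start of the episode above 0.02 m or angle between any of dispenser, tray, basket, spice_jar, mug's own z axis and vertical above 0.3 rad).
It fails at once if the robot pushes on the plate rack with more than 5 N (contact force between any of the fingers, the arm and plate_rack above 5 N).
It also fails if it takes over 64 s, if anything falls off the work surface, if the arm or the gripper's body presses on something with over 40 N, if the wrist force passes 120 N, or if a joint passes its speed limit or range.

## Working session

There is one attempt and no reset: what is moved stays moved. The work goes in short steps, Python scripts to look and compute and a tool call to move; the robot and the scene stay as the last step left them, time stands still between calls to the robot, and variables do not carry over. Pictures are saved under pics/ and viewed, at most 10 in all, crops included, and the job is handed in when it is done.

Besides the shell and the picture viewer there is one more tool, called in YAML: its name, and indented under it one key for each argument. move_arm: Moves the arm, as the interface text tells. Its arguments: {"type":"object","properties":{"plan":{"type":"array","items":{"type":"array"}}},"required":["plan"]}

```bash
ls; mkdir -p pics; cat > h.py <<'E'
import numpy as np, cv2
from cell import readout, eyes, env
def ray(c,uv,fish=False):
    K=np.array(c["K"]);E=np.array(c["extrinsics"])
    x=(uv[0]-K[0,2])/K[0,0];y=(uv[1]-K[1,2])/K[1,1]
    if fish:
        r=np.hypot(x,y);s=np.sin(r)/r if r>1e-9 else 1
        d=np.array([x*s,-y*s,-np.cos(r)])
    else: d=np.array([x,-y,-1.])
    return E[:3,3],E[:3,:3]@d
def atz(c,uv,z,fish=False):
    o,d=ray(c,uv,fish);return o+d*(z-o[2])/d[2]
def proj(c,P,fish=False):
    K=np.array(c["K"]);E=np.array(c["extrinsics"])
    q=E[:3,:3].T@(np.array(P,float)-E[:3,3]);x,y,w=q[0],-q[1],-q[2]
    if fish:
        r=np.hypot(x,y);t=np.arctan2(r,w);x,y=x/r*t,y/r*t
    else: x,y=x/w,y/w
    return K[0,0]*x+K[0,2],K[1,1]*y+K[1,2]
def save(c,n): cv2.imwrite("pics/"+n,c["img"][:,:,::-1])
E
python3 - <<'E'
from h import *
s=readout.state();print({k:np.round(v,3) for k,v in s.items()})
for n in("scene","top"):
    c=eyes.read_camera(n);save(c,n+".png");print(n,np.round(c["K"],1).tolist(),np.round(c["extrinsics"],3).tolist())
    for o in("coarse_leaf","fine_leaf","block","stand","plate_rack"):
        for r in eyes.cut_out(c,o)[:2]: 
            m=r["mask"].astype(np.uint8);print(o,round(r["score"],2),np.round(r["uv"]),cv2.boundingRect(m), cv2.minAreaRect(cv2.findNonZero(m)))
E
```

```text
pics
{'t': np.float64(0.0), 'joints': array([ 1.1  ,  0.492,  1.559, -0.   ,  1.092, -0.106]), 'qvel': array([ 0.   , -0.001, -0.001, -0.   ,  0.001,  0.   ]), 'tau': array([-0.0000e+00, -6.1264e+01, -2.5819e+01,  6.9000e-02,  4.8000e-02,
       -0.0000e+00]), 'eef_pos': array([222.84 , 583.668, 214.061]), 'tcp_rot': array([-3.14 , -0.   ,  2.777]), 'ft_force': array([-0.241,  0.188,  0.8  ]), 'moment': array([ 0.026, -0.001,  0.015]), 'grip_force': np.float64(0.0), 'opening': np.float64(1.0)}
scene [[534.3, 0.0, 327.2], [0.0, 534.3, 245.5], [0.0, 0.0, 1.0]] [[-0.013, -0.566, 0.825, 2064.935], [1.0, -0.025, -0.002, 0.17], [0.022, 0.824, 0.566, 1082.073], [0.0, 0.0, 0.0, 1.0]]
coarse_leaf 0.52 [280. 245.] (273, 240, 18, 13) ((281.5, 246.0), (12.0, 17.0), 90.0)
block 0.69 [268. 255.] (235, 246, 63, 19) ((266.0, 255.0), (61.99999237060547, 17.999996185302734), 0.0)
stand 0.79 [392. 249.] (359, 234, 81, 35) ((398.54864501953125, 250.79150390625), (80.14833068847656, 31.46826934814453), 6.788974285125732)
plate_rack 0.59 [494. 229.] (460, 189, 64, 63) ((491.5, 220.0), (62.0, 63.0), 90.0)

[... 366 characters left out ...]
, 234, 24, 9) ((411.4059143066406, 237.55941772460938), (7.761290073394775, 23.383373260498047), 84.2894058227539)
block 0.73 [393. 239.] (355, 227, 78, 30) ((393.5060729980469, 241.05487060546875), (23.190624237060547, 76.74991607666016), 83.6598129272461)
stand 0.78 [238. 254.] (181, 233, 100, 44) ((229.99354553222656, 252.74916076660156), (97.60606384277344, 35.45753479003906), 7.4958577156066895)
plate_rack 0.88 [ 99. 306.] (50, 269, 94, 72) ((96.68853759765625, 304.28643798828125), (69.86194610595703, 94.04705810546875), 88.40885925292969)
plate_rack 0.42 [238. 256.] (182, 233, 100, 44) ((231.04908752441406, 253.3778076171875), (97.99092102050781, 36.544471740722656), 6.632514476776123)
```

View pics/top.png

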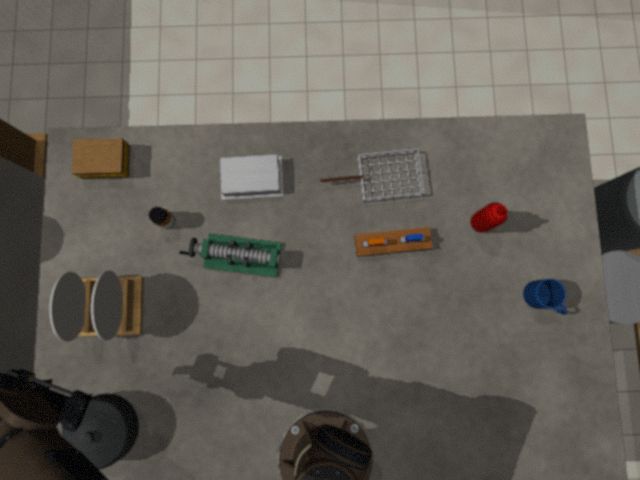

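View pics/scene.png

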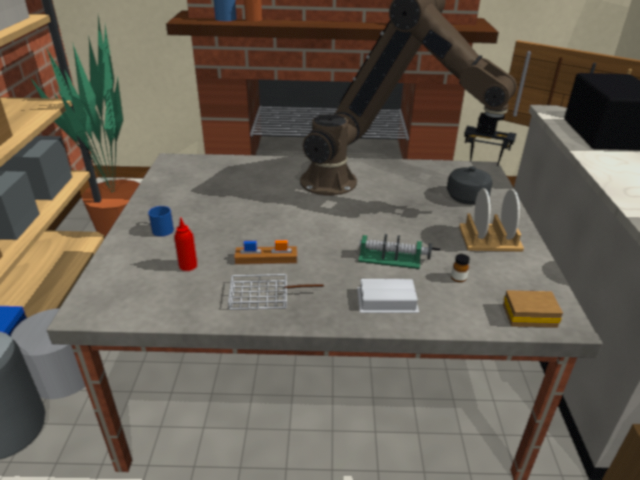

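```bash
python3 - <<'E'
from h import *
c=eyes.read_camera("top")
def P(uv,z): return np.round(atz(c,uv,z)[:2])
print("coarse",P((375,241.2),72.5),"fine",P((411.4,237.5),72.5),"block",P((393.5,241),30))
# block axis in world
a,b=P((375,241.2),72.5),P((411.4,237.5),72.5);print("dir",np.degrees(np.arctan2(*(b-a)[::-1])),np.linalg.norm(b-a))
for o in("stand","coarse_leaf","fine_leaf","block"):
    r=eyes.cut_out(c,o)
    if r:
        pts=cv2.boxPoints(cv2.minAreaRect(cv2.findNonZero(r[0]["mask"].astype(np.uint8))))
        print(o,[P(p,{"stand":20,"block":30}.get(o,72.5)).tolist() for p in pts])
for o in("dispenser","tray","basket","spice_jar","mug"):
    r=eyes.cut_out(c,o)
    if r: print(o,r[0]["score"],r[0]["uv"],P(r[0]["uv"],60))
E
```

```text
coarse [ 574. -154.] fine [ 581. -253.] block [ 579. -211.]
dir -85.9555144258189 99.24716620639605
stand [[530.0, 396.0], [634.0, 384.0], [590.0, 102.0], [486.0, 116.0]]
coarse_leaf [[581.0, -120.0], [586.0, -186.0], [565.0, -187.0], [560.0, -122.0]]
fine_leaf [[591.0, -221.0], [597.0, -286.0], [573.0, -288.0], [566.0, -222.0]]
block [[605.0, -100.0], [621.0, -316.0], [553.0, -318.0], [537.0, -104.0]]
dispenser 0.38 [412.0, 235.6] [ 588. -257.]
tray 0.97 [249.8, 177.0] [766. 186.]
mug 0.92 [548.3, 293.0] [ 422. -614.]
```

The top view shows the orange leaf at (375,242), the blue one at (412,238) and the stand at about (242,255), with its crank on the left (+y). The scene view agrees: nothing blocks the way at height. I'll move over the stand and take a close look.

move_arm:
  plan:
    - [[0, 0, 0], [0, 0, -0.06], 1]
    - [[0, 0, 74], [-0.431, -0.225, -0.125], 1]
    - [[0, 0, 74], [-0.431, -0.225, -0.125], 1]
    - [[0, 0, 74], [-0.431, -0.225, -0.125], 1]
    - [[0, 0, 74], [-0.431, -0.225, -0.125], 1]

```text
t: 1.72
eef_pos: [388.3, 396.8, 308.3]
tcp_rot: [3.141, -0.0, 2.021]
ft_force: [0.8, 0.4, 0.5]
opening: 1.002
grip_force: 0.0
```

```bash
cat >> h.py <<'E'
from scipy.spatial.transform import Rotation as Rn
def mv(pos,yaw,s=None):
    "relative move in tool axes to world pos (mm), tool down with yaw (deg)"
    s=s or readout.state();R=Rn.from_euler("xyz",s["tcp_rot"]);T=Rn.from_euler("xyz",[180,0,yaw],degrees=True)
    d=R.inv().apply(np.array(pos)-s["eef_pos"])
    print("turn",np.round((R.inv()*T).as_rotvec(degrees=True),2),"shift m",np.round(d/1000,4),"t",round(float(s["t"]),2))
E
python3 -c "
from h import *
s=readout.state();print(s['eef_pos'],np.degrees(s['tcp_rot']));mv([545,220,340],85)"
```

```text
[388.26148556 396.80983095 308.25563492] [ 1.79970119e+02 -9.26426411e-03  1.15785915e+02]
turn [ 3.000e-02 -2.000e-02  3.079e+01] shift m [-0.2274  0.0642 -0.0317] t 1.73
```

move_arm:
  plan:
    - [[0, 0, 31], [-0.228, 0.064, -0.032], 1]
    - [[0, 0, 31], [-0.228, 0.064, -0.032], 1]
    - [[0, 0, 31], [-0.228, 0.064, -0.032], 1]
    - [[0, 0, 31], [-0.228, 0.064, -0.032], 1]
    - [[0, 0, 31], [-0.228, 0.064, -0.032], 1]

```text
t: 2.35
eef_pos: [547.0, 219.4, 339.7]
tcp_rot: [3.141, 0.0, 1.482]
ft_force: [-0.2, -0.1, -1.0]
opening: 1.001
grip_force: 0.0
```

```bash
python3 - <<'E'
from h import *
c=eyes.read_camera("wrist");save(c,"w1.png");print(np.round(c["K"],1).tolist(),np.round(c["extrinsics"],3).tolist())
s=readout.state();print(s['eef_pos'],np.degrees(s['tcp_rot']),s["t"])
for o in("stand","block","coarse_leaf","fine_leaf"):
    for r in eyes.cut_out(c,o)[:1]: print(o,r["score"],r["uv"],cv2.minAreaRect(cv2.findNonZero(r["mask"].astype(np.uint8))))
E
```

```text
[[371.6, 0.0, 318.2], [0.0, 371.6, 232.1], [0.0, 0.0, 1.0]] [[0.996, 0.087, 0.019, 552.64], [-0.089, 0.968, 0.233, 283.215], [0.002, -0.234, 0.972, 510.298], [0.0, 0.0, 0.0, 1.0]]
[545.75043216 220.78482782 339.53392948] [-1.79982466e+02 -6.85099471e-03  8.49852903e+01] 2.4
stand 0.9 [321.1, 186.5] ((323.32672119140625, 171.1661376953125), (75.2396240234375, 216.9468994140625), 4.5739216804504395)
block 0.57 [450.0, 423.3] ((454.1996765136719, 429.9098205566406), (9.550753593444824, 23.307342529296875), 28.810794830322266)
```

View pics/w1.png

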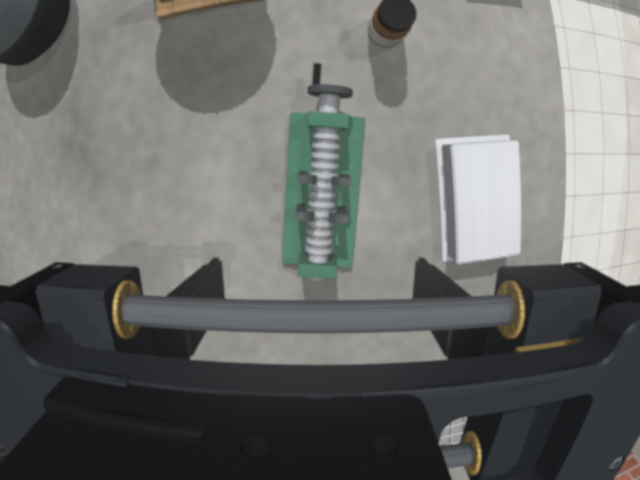

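The wrist view shows the stand with base corners near (291,112), (365,117), (353,268) and (284,267). The guide arms are at (301,180), (345,181), (302,214) and (343,216), with the crank at the top. I'll fit the stand pose to these.

```bash
cat >> h.py <<'E'
from scipy.optimize import least_squares
def fit(c,pts,x0,fish=True):
    "pts: [(local xyz, uv)], returns x,y,yaw(rad)"
    def f(p):
        R=Rn.from_euler("z",p[2]);return np.concatenate([np.subtract(proj(c,R.apply(l)+[p[0],p[1],0],fish),uv) for l,uv in pts])
    r=least_squares(f,x0,loss="soft_l1");return r.x,np.round(r.fun,1)
E
python3 - <<'E'
from h import *
c=eyes.read_camera("wrist")
base=[((105,50,12),(291,112)),((105,-50,12),(365,117)),((-105,-50,12),(353,268)),((-105,50,12),(284,267))]
arms=[((22,0,80),(323,180.5)),((-22,0,80),(322.5,215))]
for p in(base,arms,base+arms):
    x,f=fit(c,p,[560,220,1.4]);print(np.round(x[:2],1),np.degrees(x[2]),f)
big=cv2.resize(c["img"][90:290,250:410],None,fx=3.75,fy=3,interpolation=cv2.INTER_CUBIC)
big=cv2.resize(c["img"][95:285,260:390],None,fx=3,fy=3,interpolation=cv2.INTER_CUBIC)
cv2.imwrite("pics/w1c.png",big[:,:,::-1])
E
```

```text
[551.5 221.6] 81.85726412161905 [-0.7  0.6  0.4  0.3  0.9  0.1 -0.5 -2.8]
[550.1 224. ] 84.51038891519107 [ 0.  -1.3 -0.   1.4]
[551.  222.3] 81.81630402793627 [-1.1  0.1  0.1 -0.2  0.4 -0.3 -1.  -3.2  1.8  0.1 -0.   2.7]
```

View pics/w1c.png

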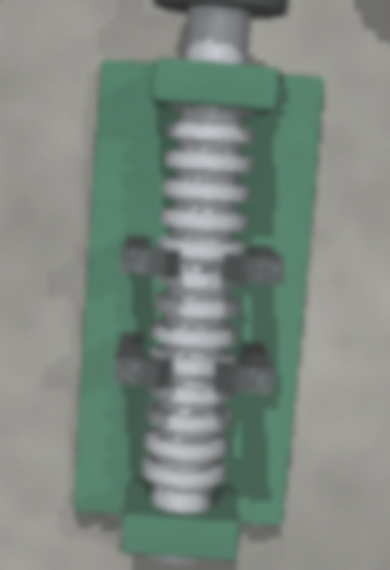

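```bash
python3 - <<'E'
from h import *
c=eyes.read_camera("wrist")
q=lambda u,v:(260+(u-1)/3,95+(v-1)/3)
base=[((105,50,12),q(100,62)),((105,-50,12),q(322,78)),((-105,-50,12),q(280,522)),((-105,50,12),q(76,512))]
ch=[((103,0,67),q(220,67)),((-103,0,67),q(179,554))]
arms=[((22,0,80),q(202,262)),((-22,0,80),q(194,370))]
for p in(base,ch,arms,base+ch+arms):
    x,f=fit(c,p,[560,220,1.4]);print(np.round(x[:2],1),np.degrees(x[2]),f)
R=Rn.from_euler("z",x[2])
# crest positions along stand x, at top of crest z=63
for v in(131,160,191.5,220,305,337,422,447,471):
    u=207-(v-131)*25/340
    w=atz(c,q(u,v),63,True)-[x[0],x[1],0];l=R.inv().apply(w);print(v,np.round(l,1),round(l[0]%12,1))
mv([574,-152,180],94)
E
```

```text
[553.  218.4] 81.2211658228774 [-0.5 -0.8  0.5 -0.6  1.1  1.7 -1.1  0.5]
[553.8 217.7] 80.69306287142572 [ 0.1 -1.2 -0.1  1.9]
[553.4 221.1] 81.2259149687545 [ 0.  -0.5 -0.   0.5]
[553.4 219.4] 81.05891834595734 [-0.1 -1.7  0.9 -1.2  1.1  1.1 -1.1 -0.3 -1.  -2.7 -0.   0.7  0.2  0.9
  0.   1.9]
131 [74.1  1.7 63. ] 2.1
160 [62.4  1.7 63. ] 2.4
191.5 [49.7  1.7 63. ] 1.7
220 [38.2  1.7 63. ] 2.2
305 [ 3.7  1.6 63. ] 3.7
337 [-9.5  1.6 63. ] 2.5
422 [-45.2   1.5  63. ] 2.8
447 [-56.    1.4  63. ] 4.0
471 [-66.4   1.4  63. ] 5.6
turn [ 0.01 -0.01 -8.78] shift m [-0.3711  0.0606  0.1598] t 2.7
```

move_arm:
  plan:
    - [[0, 0, -9], [-0.429, 0.065, 0.0], 1]
    - [[0, 0, -9], [-0.429, 0.065, 0.0], 1]
    - [[0, 0, -9], [-0.429, 0.065, 0.12], 1]
    - [[0, 0, -9], [-0.429, 0.065, 0.12], 1]
    - [[0, 0, -9], [-0.429, 0.065, 0.12], 1]

```text
t: 3.32
eef_pos: [564.5, -78.3, 271.5]
tcp_rot: [3.141, 0.0, 1.644]
ft_force: [0.3, -0.6, 0.2]
opening: 1.0
grip_force: 0.0
```

```bash
python3 -c "
from h import *
s=readout.state();print(s['eef_pos'],np.degrees(s['tcp_rot']));mv([574,-210,220],94)"
```

```text
[564.54781423 -78.32035905 271.49325407] [1.79955959e+02 4.92599507e-03 9.41979796e+01]
turn [0.04 0.   0.2 ] shift m [-0.132  -0.0003  0.0515] t 3.33
```

move_arm:
  plan:
    - [[0, 0, 0], [-0.13, 0.0, 0.05], 1]
    - [[0, 0, 0], [-0.13, 0.0, 0.05], 1]
    - [[0, 0, 0], [-0.13, 0.0, 0.05], 1]
    - [[0, 0, 0], [-0.13, 0.0, 0.05], 1]

```text
t: 3.82
eef_pos: [574.0, -206.7, 221.6]
tcp_rot: [-3.141, -0.001, 1.642]
ft_force: [-0.2, 0.8, -0.0]
opening: 0.998
grip_force: 0.0
```

```bash
python3 - <<'E'
from h import *
c=eyes.read_camera("wrist");save(c,"w2.png")
s=readout.state();print(s['eef_pos'],np.degrees(s['tcp_rot']),s["t"])
for o in("block","coarse_leaf","fine_leaf"):
    for r in eyes.cut_out(c,o)[:1]: print(o,r["score"],r["uv"],cv2.minAreaRect(cv2.findNonZero(r["mask"].astype(np.uint8))),atz(c,r["uv"],72,True))
E
```

```text
[ 574.18139952 -205.84383489  222.20906051] [ 1.79986865e+02 -1.61834791e-02  9.41566137e+01] 3.875
block 0.71 [322.3, 199.8] ((322.4999694824219, 201.49998474121094), (62.99999237060547, 194.99996948242188), -0.0) [ 576.47973196 -190.44185659   72.        ]
coarse_leaf 0.97 [324.2, 156.2] ((322.5, 158.0), (68.0, 19.0), 90.0) [ 575.35824767 -152.50476353   72.        ]
fine_leaf 0.69 [324.8, 264.6] ((322.5, 262.0), (68.0, 17.0), 90.0) [ 583.09285215 -249.36250041   72.        ]
```

View pics/w2.png

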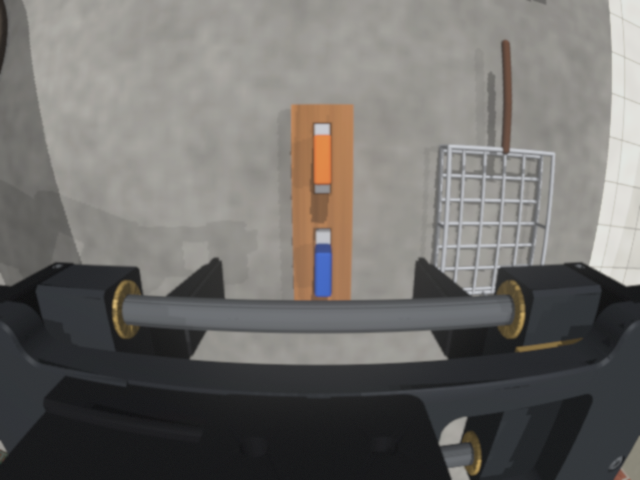

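The orange grip spans rows 134–184 at column 322, its steel plate ends are at rows 122 and 193, and the blue leaf is at (323,262).

```bash
python3 - <<'E'
from h import *
c=eyes.read_camera("wrist")
for n,a,b,z in(("grip",(322,134),(322,184),72.5),("plate",(321.7,122.5),(322,193),36.5),("block",(322,104),(321.5,300),30)):
    a=atz(c,a,z,True);b=atz(c,b,z,True);d=a-b;print(n,np.round((a+b)/2,1),np.linalg.norm(d),np.degrees(np.arctan2(d[1],d[0])))
g=[576,-151];mv(g+[120],94.2);mv(g+[38],94.2)
E
```

```text
grip [ 574.2 -154.    72.5] 43.296662039265804 94.26473683334663
plate [ 574.5 -154.2   36.5] 67.98377928073896 94.50314470594455
block [ 578.2 -202.2   30. ] 201.37695653032875 94.1602514276814
turn [0.06 0.02 0.03] shift m [0.0543 0.0055 0.1027] t 4.08
turn [0.06 0.02 0.03] shift m [0.0543 0.0054 0.1847] t 4.08
```

move_arm:
  plan:
    - [[0, 0, 0], [0.0515, 0.004, 0.05], 0]
    - [[0, 0, 0], [0.0515, 0.004, 0.1], 0]
    - [[0, 0, 0], [0.0515, 0.004, 0.14], 0]
    - [[0, 0, 0], [0.0515, 0.004, 0.18], 0]
    - [[0, 0, 0], [0.0515, 0.004, 0.18], 0]

```text
t: 4.7
eef_pos: [573.4, -154.0, 40.2]
tcp_rot: [-3.138, -0.002, 1.644]
ft_force: [-0.2, -0.3, 0.1]
opening: 0.536
grip_force: 0.0
```

move_arm:
  plan:
    - [[0, 0, 0], [0, 0, 0], -1]
    - [[0, 0, 0], [0, 0, 0], -1]
    - [[0, 0, 0], [0, 0, 0], -1]
    - [[0, 0, 0], [0, 0, 0], -1]

```text
t: 5.2
eef_pos: [574.6, -155.4, 42.6]
tcp_rot: [3.141, 0.0, 1.643]
ft_force: [-2.1, 0.3, 6.0]
opening: 0.168
grip_force: 30.0
```

move_arm:
  plan:
    - [[0, 0, 0], [0, 0, -0.015], -1]
    - [[0, 0, 0], [0, 0, -0.04], -1]
    - [[0, 0, 0], [0, 0, -0.09], -1]
    - [[0, 0, 0], [0, 0, -0.14], -1]
    - [[0, 0, 0], [0, 0, -0.14], -1]

```text
t: 5.82
eef_pos: [575.6, -155.7, 186.4]
tcp_rot: [3.135, 0.003, 1.643]
ft_force: [-0.2, 0.2, -1.5]
opening: 0.166
grip_force: 30.0
```

```bash
python3 -c "
from h import *
s=readout.state();print(s['eef_pos'],np.degrees(s['tcp_rot']),s['ft_force'],s['opening'],s['grip_force']);mv([553.4,120,240],81.1)
c=eyes.read_camera('top')
for o in('coarse_leaf','fine_leaf'):
  for r in eyes.cut_out(c,o)[:1]:print(o,r['score'],r['uv'])
"
```

```text
[ 575.5996195  -155.68145403  186.40119704] [1.79630295e+02 1.69953991e-01 9.41330865e+01] [-0.19908006  0.18385556 -1.5156939 ] 0.1660002073912122 29.999704957008362
turn [ 0.39  0.13 13.03] shift m [ 0.2764 -0.0019 -0.0544] t 5.83
```

move_arm:
  plan:
    - [[0, 0, 6], [0.06, 0, -0.014], -1]
    - [[0, 0, 13], [0.12, 0.002, -0.014], -1]
    - [[0, 0, 13], [0.18, 0.0, -0.014], -1]
    - [[0, 0, 13], [0.24, 0, -0.014], -1]
    - [[0, 0, 13], [0.3, -0.011, -0.014], -1]

```text
t: 6.6
eef_pos: [541.1, 145.0, 194.4]
tcp_rot: [-3.139, 0.001, 1.416]
ft_force: [0.2, 0.3, -2.4]
opening: 0.17
grip_force: 30.0
```

move_arm:
  plan:
    - [[0, 0, 0], [0, 0, 0], -1]
    - [[0, 0, 0], [0, 0, 0], -1]

```text
t: 6.85
eef_pos: [541.4, 143.1, 194.8]
tcp_rot: [-3.14, 0.001, 1.417]
ft_force: [0.1, -1.0, -1.9]
opening: 0.166
grip_force: 30.0
```

```bash
python3 - <<'E'
from h import *
s=readout.state();print(s['eef_pos'],np.degrees(s['tcp_rot']),s['ft_force'],s['t'])
c=eyes.read_camera("wrist")
print([np.round(proj(c,p,True)) for p in([553.4,219.5,12],[575,320,12],[530,100,12])])
im=cv2.resize(c["img"][0:360,200:440],None,fx=1.66,fy=1.66,interpolation=cv2.INTER_CUBIC)
cv2.imwrite("pics/w3.png",im[:,:,::-1]);np.savez("w3.npz",img=c["img"],K=c["K"],extrinsics=c["extrinsics"])
E
```

```text
[541.4244495  143.10347148 194.84688743] [-1.79899579e+02  4.03972821e-02  8.11743038e+01] [ 0.05193308 -0.96394543 -1.90580099] 6.85
[array([318., 130.]), array([324.,  26.]), array([313., 255.])]
```

View pics/w3.png

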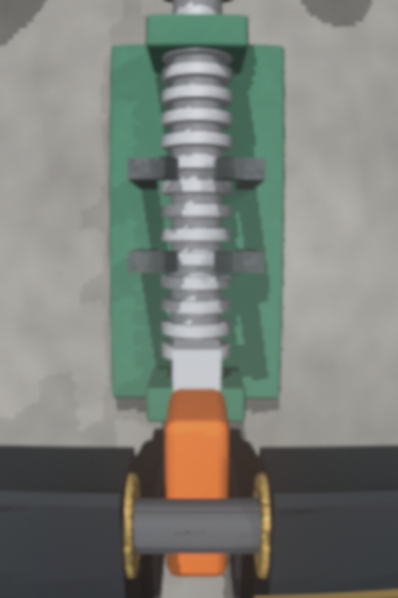

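The closer view shows base corners at (112,46), (285,46), (279,397) and (111,396). The gap between the arms is centred at column 197, and the leaf is held straight on the same line (columns 172–222). The bright crests show clearly.

```bash
python3 - <<'E'
from h import *
c=dict(np.load("w3.npz"))
q=lambda u,v:(200+u/1.66-.2,v/1.66-.2)
base=[((105,50,12),q(112,46)),((105,-50,12),q(285,46)),((-105,-50,12),q(279,397)),((-105,50,12),q(111,397))]
ch=[((103,0,67),q(197.5,16)),((-103,0,67),q(196,419))]
arms=[((22,0,84),q(197,163)),((-22,0,84),q(197,256))]
for p in(base,ch,arms,base+ch+arms):
    x,f=fit(c,p,[553,220,1.4]);print(np.round(x[:2],1),np.degrees(x[2]),f)
R=Rn.from_euler("z",x[2]);g=c["img"].astype(float).mean(2)
# sample brightness along crest flank lines, rectified: local x -70..80 at several local y on crest cylinder
xs=np.arange(-50,80,0.5)
for ys in((-12,-9,-6),(6,9,12),):
    pr=[]
    for X in xs:
        v=[]
        for y in ys:
            z=45+np.sqrt(18**2-y*y);u,w=proj(c,R.apply([X,y,z])+[x[0],x[1],0],True)
            v.append(cv2.getRectSubPix(g.astype(np.float32),(1,1),(u,w))[0,0])
        pr.append(np.mean(v))
    pr=np.array(pr);m=((xs>32))
    for lab,m in(("hi",xs>33),("mid",abs(xs)<15),("lo",xs<-30)):
        a=np.exp(-2j*np.pi*xs[m]/12);t=pr[m]-np.polyval(np.polyfit(xs[m],pr[m],1),xs[m]);F=(t*a).mean()
        print(ys,lab,"crest phase mod12",round((-np.angle(F)/2/np.pi*12)%12,2),"amp",round(abs(F),1))
# held leaf: plate/grip centre line
s=readout.state();print(s["eef_pos"])
E
```

```text
[553.3 218.3] 80.63419836088798 [-0.3 -1.3  0.1 -0.4  0.   1.3  0.2  0.4]
[553.4 218.5] 80.93381382319897 [ 0.  -2.2 -0.   1.7]
[553.8 220.1] 81.14319815266262 [ 0.  -0.9 -0.   0.9]
[553.5 219.1] 80.76042094926017 [-0.4 -2.  -0.1 -1.3  0.4  0.4  0.4 -0.3  0.4 -2.9 -0.3  1.1  0.1  0.5
 -0.3  2.3]
(-12, -9, -6) hi crest phase mod12 2.29 amp 19.9
(-12, -9, -6) mid crest phase mod12 2.45 amp 14.8
(-12, -9, -6) lo crest phase mod12 2.29 amp 12.4
(6, 9, 12) hi crest phase mod12 2.41 amp 23.0
(6, 9, 12) mid crest phase mod12 2.24 amp 13.5
(6, 9, 12) lo crest phase mod12 1.69 amp 9.6
[541.70592319 142.48830331 195.06851692]
```

move_arm:
  plan:
    - [[0, 0, 0], [0.04, 0.0, 0.02], -1]
    - [[0, 0, 0], [0.0725, 0.0, 0.05], -1]
    - [[0, 0, 0], [0.0725, 0.0, 0.07], -1]
    - [[0, 0, 0], [0.0725, 0.0, 0.07], -1]
    - [[0, 0, 0], [0.0725, 0.0, 0.07], -1]

```text
t: 7.52
eef_pos: [553.6, 213.8, 126.5]
tcp_rot: [3.141, -0.0, 1.414]
ft_force: [0.5, -1.0, -2.7]
opening: 0.171
grip_force: 30.0
```

```bash
cat >> h.py <<'E'
def st(n=1):
    "mean state in stand frame"
    s=readout.state();R=Rn.from_euler("z",80.9,degrees=True).inv()
    print("t",round(float(s["t"]),2),"stand xyz",np.round(R.apply(s["eef_pos"]-np.array([553.5,219.1,0])),2),"rot",np.round(np.degrees(s["tcp_rot"]),2),"F stand",np.round(R.apply(s["ft_force"]),2),"M",np.round(R.apply(s["moment"]),2),"grip",s["opening"])
E
python3 - <<'E'
from h import *
st()
c=eyes.read_camera("wrist");st()
im=cv2.resize(c["img"][0:300,200:440],None,fx=2,fy=2,interpolation=cv2.INTER_CUBIC);cv2.imwrite("pics/w4.png",im[:,:,::-1])
E
```

```text
t 7.53 stand xyz [ -5.2   -0.94 126.5 ] rot [ 1.7997e+02 -2.0000e-02  8.1040e+01] F stand [-0.9  -0.64 -2.74] M [ 0.08  0.09 -0.01] grip 0.17093721440858026
t 7.58 stand xyz [ -5.03  -0.93 126.76] rot [ 1.7994e+02 -3.0000e-02  8.1050e+01] F stand [ 0.97  1.   -1.8 ] M [0.05 0.1  0.  ] grip 0.16613203269958585
```

View pics/w4.png

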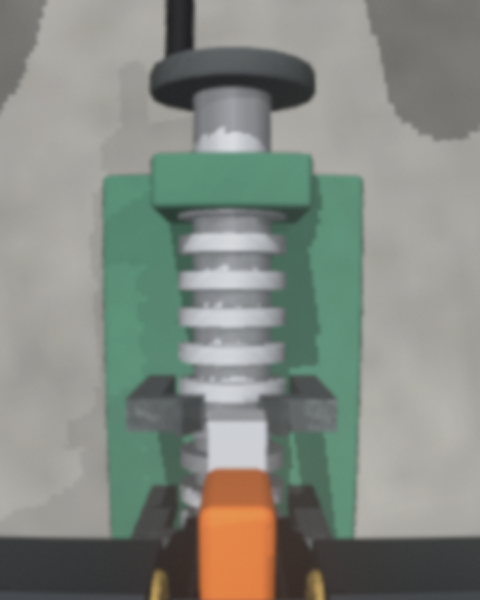

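The plate is centred at column 237, and the spindle and arms at about 233. That is a 1 mm offset, which matches the measured y of -0.93. I'll correct it and go down.

move_arm:
  plan:
    - [[0, 0, 0], [0, -0.001, 0.005], -1]
    - [[0, 0, 0], [0, -0.001, 0.012], -1]
    - [[0, 0, 0], [0, -0.001, 0.018], -1]
    - [[0, 0, 0], [0, -0.001, 0.023], -1]
    - [[0, 0, 0], [0, -0.001, 0.027], -1]

```text
t: 8.2
eef_pos: [551.9, 215.0, 98.4]
tcp_rot: [-3.141, 0.0, 1.416]
ft_force: [0.6, 0.4, -1.1]
opening: 0.171
grip_force: 30.0
```

```bash
python3 -c "
from h import *
st()"
```

```text
t 8.2 stand xyz [-4.33  0.92 98.43] rot [-179.99    0.     81.13] F stand [ 0.48 -0.49 -1.13] M [0.05 0.11 0.01] grip 0.17092376997665396
```

move_arm:
  plan:
    - [[0, 0, 0], [0, 0, 0.003], -1]
    - [[0, 0, 0], [0, 0, 0.005], -1]
    - [[0, 0, 0], [0, 0, 0.006], -1]
    - [[0, 0, 0], [0, 0, 0.007], -1]
    - [[0, 0, 0], [0, 0, 0.007], -1]

```text
t: 8.82
eef_pos: [552.0, 214.9, 91.9]
tcp_rot: [3.142, -0.0, 1.416]
ft_force: [-0.1, -0.5, -0.6]
opening: 0.166
grip_force: 30.0
```

```bash
python3 -c "
from h import *
st()"
```

```text
t 8.82 stand xyz [-4.34  0.83 91.9 ] rot [ 1.800e+02 -1.000e-02  8.112e+01] F stand [-0.49 -0.   -0.62] M [ 0.09  0.12 -0.  ] grip 0.16582197285065187
```

move_arm:
  plan:
    - [[0, 0, 0], [0, 0, 0.001], -1]
    - [[0, 0, 0], [0, 0, 0.001], -1]

```text
t: 9.07
eef_pos: [551.9, 214.9, 90.8]
tcp_rot: [-3.142, -0.0, 1.416]
ft_force: [0.2, -0.6, -0.8]
opening: 0.164
grip_force: 30.0
```

```bash
python3 -c "
from h import *
st()"
```

```text
t 9.07 stand xyz [-4.35  0.89 90.84] rot [-180.     -0.     81.13] F stand [-0.59 -0.33 -0.75] M [ 0.05  0.13 -0.02] grip 0.16413701860164645
```

No contact yet at 90.8. I'll keep going down in 0.5–1 mm steps.

move_arm:
  plan:
    - [[0, 0, 0], [0, 0, 0.0005], -1]
    - [[0, 0, 0], [0, 0, 0.001], -1]
    - [[0, 0, 0], [0, 0, 0.001], -1]

```text
t: 9.45
eef_pos: [552.0, 215.0, 89.8]
tcp_rot: [-3.142, -0.0, 1.416]
ft_force: [-0.2, -0.1, -1.9]
opening: 0.166
grip_force: 30.0
```

move_arm:
  plan:
    - [[0, 0, 0], [0, 0, 0.0005], -1]
    - [[0, 0, 0], [0, 0, 0.001], -1]
    - [[0, 0, 0], [0, 0, 0.001], -1]

```text
t: 9.82
eef_pos: [551.9, 215.0, 88.8]
tcp_rot: [-3.142, -0.0, 1.416]
ft_force: [-0.4, -0.5, -1.8]
opening: 0.17
grip_force: 30.0
```

move_arm:
  plan:
    - [[0, 0, 0], [0, 0, 0.0005], -1]
    - [[0, 0, 0], [0, 0, 0.001], -1]
    - [[0, 0, 0], [0, 0, 0.001], -1]

```text
t: 10.2
eef_pos: [552.0, 215.0, 87.8]
tcp_rot: [3.142, -0.0, 1.416]
ft_force: [-0.0, -0.4, -1.4]
opening: 0.164
grip_force: 30.0
```

move_arm:
  plan:
    - [[0, 0, 0], [0, 0, 0.0005], -1]
    - [[0, 0, 0], [0, 0, 0.0005], -1]

```text
t: 10.45
eef_pos: [552.0, 215.0, 87.4]
tcp_rot: [-3.142, -0.0, 1.416]
ft_force: [-0.1, 0.7, -1.5]
opening: 0.167
grip_force: 30.0
```

move_arm:
  plan:
    - [[0, 0, 0], [0, 0, 0.0005], -1]
    - [[0, 0, 0], [0, 0, 0.0005], -1]

```text
t: 10.7
eef_pos: [552.0, 215.0, 87.1]
tcp_rot: [3.141, -0.0, 1.416]
ft_force: [-0.7, -0.1, 2.5]
opening: 0.166
grip_force: 30.0
```

Contact came at z 87.1, exactly the height predicted for fully home (riding the crests would be 91.6). I'll press in small steps.

move_arm:
  plan:
    - [[0, 0, 0], [0, 0, 0.0003], -1]
    - [[0, 0, 0], [0, 0, 0.0003], -1]

```text
t: 10.95
eef_pos: [552.0, 215.0, 87.0]
tcp_rot: [3.141, -0.0, 1.416]
ft_force: [-1.2, -0.7, 5.5]
opening: 0.166
grip_force: 30.0
```

```bash
python3 -c "
from h import *
st()"
```

```text
t 10.95 stand xyz [-4.29  0.79 87.04] rot [ 1.7998e+02 -1.0000e-02  8.1130e+01] F stand [-0.93  1.09  5.48] M [ 0.45  0.3  -0.04] grip 0.165952809634139
```

move_arm:
  plan:
    - [[0, 0, 0], [0, 0, 0.0003], -1]
    - [[0, 0, 0], [0, 0, 0.0003], -1]
    - [[0, 0, 0], [0, 0, 0.0003], -1]
    - [[0, 0, 0], [0, 0, 0.0003], -1]
    - [[0, 0, 0], [0, 0, 0.0003], -1]

```text
t: 11.58
eef_pos: [552.0, 215.0, 87.0]
tcp_rot: [3.141, -0.0, 1.416]
ft_force: [-2.7, -0.6, 8.6]
opening: 0.166
grip_force: 30.0
```

move_arm:
  plan:
    - [[0, 0, 0], [0, 0, 0], -1]
    - [[0, 0, 0], [0, 0, 0], -1]
    - [[0, 0, 0], [0, 0, 0], -1]
    - [[0, 0, 0], [0, 0, 0], -1]
    - [[0, 0, 0], [0, 0, 0], -1]

```text
t: 12.2
eef_pos: [552.0, 215.0, 87.0]
tcp_rot: [3.141, -0.0, 1.416]
ft_force: [-2.9, -0.7, 8.4]
opening: 0.167
grip_force: 30.0
```

```bash
python3 -c "
from h import *
st()"
```

```text
t 12.2 stand xyz [-4.31  0.78 87.  ] rot [ 1.7997e+02 -2.0000e-02  8.1130e+01] F stand [-1.14  2.77  8.36] M [0.61 0.38 0.  ] grip 0.16677911659042152
```

The press held at about 10 N for over a second. I'll ease off and probe along x to confirm that the grooves hold the leaf.

move_arm:
  plan:
    - [[0, 0, 0], [0, 0, -0.0006], -1]
    - [[0, 0, 0], [0.0007, 0, -0.0006], -1]
    - [[0, 0, 0], [0.0013, 0, -0.0006], -1]
    - [[0, 0, 0], [0.0013, 0, -0.0006], -1]

```text
t: 12.7
eef_pos: [552.3, 215.9, 87.1]
tcp_rot: [3.141, 0.0, 1.416]
ft_force: [-1.3, -2.8, 5.0]
opening: 0.168
grip_force: 30.0
```

```bash
python3 -c "
from h import *
st()"
```

```text
t 12.7 stand xyz [-3.31  0.7  87.08] rot [1.7998e+02 2.0000e-02 8.1130e+01] F stand [-2.96  0.82  5.03] M [0.21 0.9  0.02] grip 0.16798643813033606
```

move_arm:
  plan:
    - [[0, 0, 0], [-0.0013, 0, 0], -1]
    - [[0, 0, 0], [-0.002, 0, 0], -1]
    - [[0, 0, 0], [-0.0026, 0, 0], -1]
    - [[0, 0, 0], [-0.0026, 0, 0], -1]

```text
t: 13.2
eef_pos: [552.2, 214.5, 87.1]
tcp_rot: [3.14, -0.002, 1.416]
ft_force: [1.6, 6.6, 4.0]
opening: 0.165
grip_force: 30.0
```

```bash
python3 -c "
from h import *
st()"
```

```text
t 13.2 stand xyz [-4.78  0.54 87.06] rot [ 1.7993e+02 -9.0000e-02  8.1120e+01] F stand [ 6.78 -0.54  4.04] M [ 0.16 -1.33  0.02] grip 0.16495790453393455
```

A groove wall stops the leaf at x≈-4.8, so it is home. I'll re-centre it, release and retreat.

move_arm:
  plan:
    - [[0, 0, 0], [0.0014, 0, 0], -1]
    - [[0, 0, 0], [0.0014, 0, -0.0002], -1]
    - [[0, 0, 0], [0.0014, 0, -0.0002], -0.3]
    - [[0, 0, 0], [0.0014, 0, -0.0002], -0.2]
    - [[0, 0, 0], [0.0014, 0, -0.0002], -0.1]

```text
t: 13.82
eef_pos: [551.8, 215.0, 86.8]
tcp_rot: [-3.141, 0.0, 1.416]
ft_force: [-0.0, 1.0, -0.5]
opening: 0.418
grip_force: 0.0
```

move_arm:
  plan:
    - [[0, 0, 0], [0, 0, 0], -0.1]
    - [[0, 0, 0], [0, 0, -0.01], -0.1]
    - [[0, 0, 0], [0, 0, -0.04], -0.1]
    - [[0, 0, 0], [0, 0, -0.1], -0.1]
    - [[0, 0, 0], [-0.05, 0, -0.14], -0.1]

```text
t: 14.45
eef_pos: [545.0, 168.0, 229.2]
tcp_rot: [3.139, -0.001, 1.419]
ft_force: [-0.1, -0.8, -0.1]
opening: 0.455
grip_force: 0.0
```

move_arm:
  plan:
    - [[0, 0, 0], [-0.05, 0, 0], 0]
    - [[0, 0, 0], [-0.05, 0, 0], 0]
    - [[0, 0, 0], [-0.05, 0, 0], 0]

```text
t: 14.82
eef_pos: [536.9, 117.6, 226.6]
tcp_rot: [3.141, -0.0, 1.415]
ft_force: [0.8, -0.5, -0.5]
opening: 0.501
grip_force: 0.0
```

```bash
python3 - <<'E'
from h import *
st()
c=eyes.read_camera("wrist")
im=cv2.resize(c["img"][20:320,200:440],None,fx=2,fy=2,interpolation=cv2.INTER_CUBIC);cv2.imwrite("pics/w5.png",im[:,:,::-1])
for p in([0,0,117],[22,0,117],[-22,0,117],[33,0,81],[33,0,63+22.5]):
    w=Rn.from_euler("z",80.9,degrees=True).apply(np.array(p)+[-3.7,0,0])+[553.5,219.1,0];u=proj(c,w,True);print(p,np.round([(u[0]-200)*2,(u[1]-20)*2]))
E
```

```text
t 14.82 stand xyz [-102.82    0.35  226.6 ] rot [ 1.7997e+02 -3.0000e-02  8.1090e+01] F stand [-0.41 -0.83 -0.51] M [-0.01  0.11 -0.05] grip 0.5014415532561213
[0, 0, 117] [237. 156.]
[22, 0, 117] [237. 100.]
[-22, 0, 117] [237. 214.]
[33, 0, 81] [237.  91.]
[33, 0, 85.5] [237.  89.]
```

View pics/w5.png

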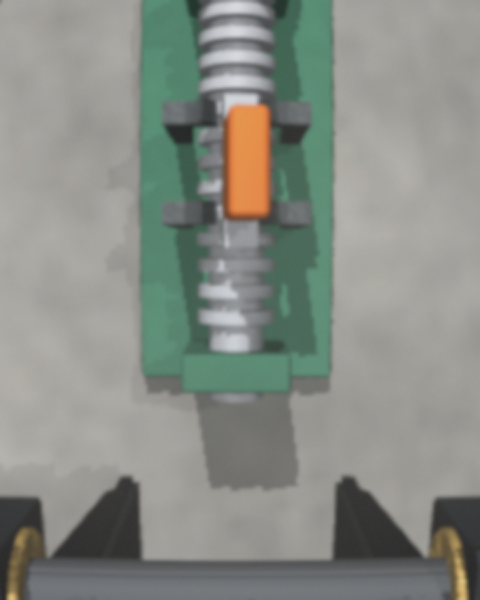

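The leaf stands between the arms with its grip top at (248,160). It leans slightly on the guides (about 0.1 rad) and is level lengthwise, and the robot is clear of it.

```bash
python3 -c "
from h import *
print(env.job_done())"
```

```text
the job is handed in; nothing more can be done
None
```

The job is handed in: the coarse leaf stands fully home in the thread, pressed at about 10 N for over a second and released, leaning roughly 0.1 rad on the guides; the fine leaf was not touched, and no verdict came back.

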